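# Seat the griddle plate of a table grill

## Task

Get the round table grill ready for use: its griddle plate rides high because the locating pins hidden under it are not in their holes. Turn the plate gently by its handles, feeling for the holes, until it drops down flush all round, without wrenching it once it has caught; also push the drip tray at the front fully home, and leave the salt shaker and spice jar beside it alone.

Things in the scene. Friction and masses are not known exactly. Their poses are not given: they have to be found in the camera images.
- griddle_plate: Loose round dark cast plate, 190 mm across, 15 mm thick at the rim, about 0.85 kg, lying level on the grill. Origin: centre of its underside, z up; loop handles at its +y and -y sides. It rides 10 mm too high: origin at z = 0.046 now, 0.036 when seated. It turns freely either way about its axis under a push of some 2 to 6 N at a handle; over 45 N on it counts as wrenching
- drain_spout (a point): Lower end of the plate's drain spout, unseen under its middle: 24 mm diameter, 19 mm long, 19 mm below the plate's origin, axes as the plate's. It already sits in a bore of the fixed heater pan (1.5 mm play all round) and keeps the plate centred, so that pushes at a handle turn the plate in place
- pin_tip (a point): Tip of one of three round-ended locating pins (12 mm diameter, 15 mm long) unseen under the plate, 55 mm from its axis, 120 degrees apart; this one lies below the plate's +x axis. They stand on the heater pan, which has three 17 mm holes on that circle. Where the holes lie is hidden and differs each time: turn the plate either way, up to 120 degrees, till the pins drop in by their weight
- handle_a (a point): Point on the loop handle at the plate's +y side, 113 mm from the plate's axis, 24 mm above its underside, midway along the loop; axes as the plate's. The loop is an 11 mm round bar, 57 mm wide outside, 33 mm inside, reaching from the rim (95 mm) to 125 mm from the axis; its arms rise from 13 to 26 mm (bar centre) above the underside. Once seated a push on it meets a hard stop within about 2 degrees
- handle_b (a point): The same point on the loop handle at the plate's -y side; axes as the plate's
- tray_handle (a point): Foremost point, in the middle, of the black pull bar of the drip tray (bar 9 mm thick, 58 mm wide, at z = 0.031). Its +x axis points into the grill, the way the tray is pushed; z up. The grill's round housing (211 mm across, fixed in place, rim at z = 0.046) has its axis 133.5 mm along +x from this point with the tray home. A dial at its front and a plug inlet at its back stay below z = 0.04
- drip_tray (a joint): How far the drip tray stands out of the grill, in m: 0 fully home (hard stop), grows as it is pulled out. It moves with about 1.5 N of friction
- salt_shaker: Salt shaker with a round grey top, 44 mm in diameter, 90 mm high, bystander on the worktop to the right of the grill. Origin: centre of its underside
- spice_jar: Glass spice jar with a black cap, 41 mm in diameter, 105 mm high, bystander on the worktop to the right of the grill. Origin: centre of its underside

How it is judged:
At the end, for the whole second after the job is handed in: The griddle plate lies flush on the grill with its pins in their holes (origin 33 to 38.5 mm above the worktop, tilted less than 1.4 degrees) and at rest, and the drip tray is home within 3 mm (height (world z) of griddle_plate between 0.033 and 0.0385 m and angle between griddle_plate's own z axis and vertical below 0.025 rad and linear speed of griddle_plate below 0.01 m/s and value of joint drip_tray below 0.003 m); the robot touches nothing.
It fails at once if the plate was wrenched or struck (more than 45 N from the robot) (contact force between any of the arm, the fingers and griddle_plate above 45 N).
It fails at once if the salt shaker or the spice jar was moved by more than 30 mm (distance of any of salt_shaker, spice_jar from where it was at the start of the episode above 0.03 m).
It also fails if it takes over 48 s, if anything falls off the work surface, if the arm or the gripper's body presses on something with over 40 N, if the wrist force passes 120 N, or if a joint passes its speed limit or range.

## Robot

A 7-joint arm with a two-finger parallel gripper is mounted at the origin on a cart in front of the work surface, level with it; the furniture and walls round the work are solid. World frame = base frame: x ahead of the robot, y to its left, z up, the work surface at z = 0. Lengths are in m, angles in rad, forces in N, time in s.
With the tool pointing down it reaches from about 0.4 to 0.875 m from the base axis. Payload 6.5 kg.
Tool frame: the origin (TCP) lies at the very end of the fingers, on their centre line; the grasp point (between the pads) lies env.grasp_offset behind it (env.grasp_offset is the distance from the TCP to the grasp point, in m); z points along the fingers, y is the direction in which the jaws open and shut (so a half turn about z gives the same grasp; the last joint's range is limited). The gripper opens to 88 mm and grips with 3 to 60 N. Pads are 18 mm wide; open, the fingers measure 123 mm over their backs; the gripper's body (75 mm by 187 mm) begins 45 mm behind the grasp point.
Start: joints at [-1.194, 0.536, -0.004, 1.538, 0.003, 1.067, -0.071], TCP at [0.279, 0.587, 0.239] pointing down, gripper open.
Joint ranges: [-2.7, 2.7], [-0.37, 2.16], [-1.27, 1.26], [0.24, 2.4], [-1.31, 4.45], [0.19, 1.91], [-2.76, 2.76]. Speed limits (rad/s): [2.39, 2.39, 3.14, 3.14, 3.14, 3.14, 3.14].

## Interface

Orientations are given as a 3x3 rotation matrix whose columns are the frame's x, y, z axes.
In Python, from station import env gives the robot as it stands.
- The arm moves only by the tool carry_out, never from a script. Its argument "increments" is a list of rows, each a list of 7 numbers: the shift along the world's x, y, z in cm, then the turn, a rotation vector about the world's x, y, z in degrees, then the opening, from 0 (shut) to 1 (fully open). In form: [[tx, ty, tz, wx, wy, wz, fingers], ...]. A call has 1 to 20 rows; each row is the pose to reach, as a shift and turn from the pose measured when the call began; what a row does not reach only later rows make up. A row lasts 1/12 s, in which the tool goes at most 41.7 mm and 7.16 degrees, less where a joint would pass 70% of its speed; a pose out of reach is approached as far as the arm can. A call with a gripper value outside its range is refused whole. The fingers move at their own pace and stop on an object; "grip_force" is the grip in N (left out, the last holds). Time passes only in rows, so rows that repeat a pose let the fingers close. It gives the time, the measured TCP pose, the force and the opening at its end, in the units of the state.
- env.observe(): the state, without advancing time (a new reading comes with each control period).
- env.read_camera(name): name is "side" or "top" or "wrist"; returns a dict with "frame" (480x640x3 uint8, red, green, blue), "intrinsics" (3x3 intrinsics, pixels), "rvec" (rotation vector, rad) and "tvec" (3), from world to camera coordinates, as OpenCV has them; the wrist camera has in their place "T_tool_cam" (4x4, takes a point from camera to tool coordinates, whose origin is the TCP and whose axes are the flange's). Camera axes: x right, y down, z forward; pixel columns grow to the right and rows downward; lengths in m; the calibration is good to about 2 mm. A picture is of the moment at which its call begins: read the wrist's pose just before it. There is no depth.
- env.hand_in(): hands the job in, once; it reports no verdict.
Trained networks look in a picture, given as the dict that the camera call returned (one of the last four; its "shot" number tells which), for a name from the list of things; names that differ only in an ending like _2 or _b are one class to them, and where a whole thing is asked for, a point or a joint stands for the part that bears it (a point fixed in the world has none). Each returns a list of dicts, best first, with "conf" (0 to 1); they miss things now and then, are a little off and sometimes report something else, mostly with a low value. They report only what shows in the picture. A call takes as long as a camera call.
- env.search_frame(picture, query): "extent" ([left, top, right, bottom] in pixels, round what is visible of it).
- env.mark_of(picture, query): "location" ([column, row] in pixels: a listed point, or the origin of a listed thing).
The state is a dict: "time_s": time; "q": joint angles; "qd": joint speeds; "joint_torque": joint torques, N m; "tool_pos": TCP position; "tcp_rot": TCP orientation; "contact_force": force on the tool from outside, world axes, zero at the start; "torque": the same for the moment, N m; "opening": finger opening in m.
Only numpy, scipy, OpenCV 4.12 (cv2) and the standard library are available. Lean on these libraries where they do the work, as an engineer would, in place of code of your own. Each camera call takes 0.05 s, during which the arm holds its last target.

## Working session

There is one attempt and no reset: what is moved stays moved. The work goes in short steps, Python scripts to look and compute and a tool call to move; the robot and the scene stay as the last step left them, time stands still between calls to the robot, and variables do not carry over. Pictures are saved under pics/ and viewed, and the job is handed in when it is done.

Besides the shell and the picture viewer there is one more tool, called as name(argument=value, ...) on one line, values as JSON. carry_out: Moves the arm, as the interface text tells. Its arguments: {"type":"object","properties":{"increments":{"type":"array","items":{"type":"array","items":{"type":"number"}}},"grip_force":{"type":"number"}},"required":["increments"]}

```bash
mkdir -p pics; cat > h.py <<'E'
import numpy as np, cv2
from station import env
def ray(p,uv):
    R,_=cv2.Rodrigues(np.array(p['rvec'],float)); t=np.array(p['tvec'],float).ravel()
    d=np.linalg.inv(np.array(p['intrinsics']))@np.array([uv[0],uv[1],1.])
    return -R.T@t, R.T@d
def atz(p,uv,z):
    o,d=ray(p,uv); return o+d*(z-o[2])/d[2]
def proj(p,X):
    return cv2.projectPoints(np.array([X],float),np.array(p['rvec'],float),np.array(p['tvec'],float),np.array(p['intrinsics'],float),None)[0].ravel()
def save(p,n): cv2.imwrite('pics/'+n,p['frame'][:,:,::-1])
E
python3 - <<'E'
from h import *
np.set_printoptions(precision=4,suppress=True)
Z={'griddle_plate':.046,'handle_a':.07,'handle_b':.07,'tray_handle':.031,'salt_shaker':0,'spice_jar':0}
for c in('top','side'):
    p=env.read_camera(c); save(p,c+'0.png')
    for q in Z:
        for m in env.mark_of(p,q)[:3]: print(c,q,round(m['conf'],2),np.array(m['location']),atz(p,m['location'],Z[q]))
s=env.observe(); print(s['tool_pos'],s['tcp_rot'],s['contact_force'],s['opening'],env.grasp_offset,s['time_s'])
E
```

```text
top griddle_plate 0.84 [252.1 218.4] [0.6057 0.161  0.046 ]
top handle_a 0.8 [298.  214.5] [0.608  0.0508 0.07  ]
top handle_a 0.73 [199.1 218.7] [0.6008 0.281  0.07  ]
top handle_b 0.8 [298.  214.5] [0.608  0.0508 0.07  ]
top handle_b 0.73 [199.1 218.7] [0.6008 0.281  0.07  ]
top tray_handle 0.88 [237.8 284.4] [0.4508 0.1941 0.031 ]
top salt_shaker 0.78 [378.  292.4] [ 0.4306 -0.1377  0.    ]
top spice_jar 0.58 [425.7 283.1] [ 0.4515 -0.2533  0.    ]
top spice_jar 0.24 [374.7 292.8] [ 0.4297 -0.1298  0.    ]
side griddle_plate 0.97 [288.5 299.3] [0.6075 0.1635 0.046 ]
side handle_a 0.65 [299.9 251.2] [0.5983 0.0479 0.07  ]
side handle_a 0.61 [281.1 334.7] [0.6039 0.2749 0.07  ]
side handle_b 0.65 [299.9 251.2] [0.5983 0.0479 0.07  ]
side handle_b 0.61 [281.1 334.7] [0.6039 0.2749 0.07  ]
side tray_handle 0.87 [375.4 319.5] [0.4572 0.1904 0.031 ]
side salt_shaker 0.75 [380.1 237.8] [ 0.4322 -0.1205  0.    ]
side spice_jar 0.88 [370.  212.8] [ 0.4518 -0.2387  0.    ]
[0.2785 0.5873 0.2387] [[-0.9036  0.4284  0.0001]
 [ 0.4284  0.9036  0.    ]
 [-0.      0.0001 -1.    ]] [ 0.8879  0.1882 -0.9171] 0.08809773443213104 0.0187 0.7
```

View pics/top0.png

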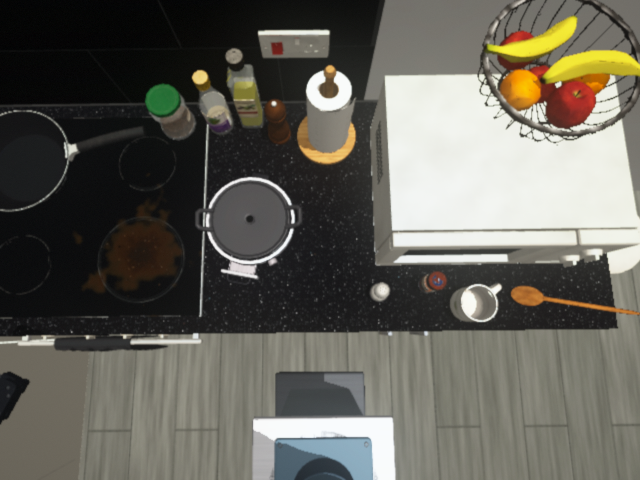

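View pics/side0.png

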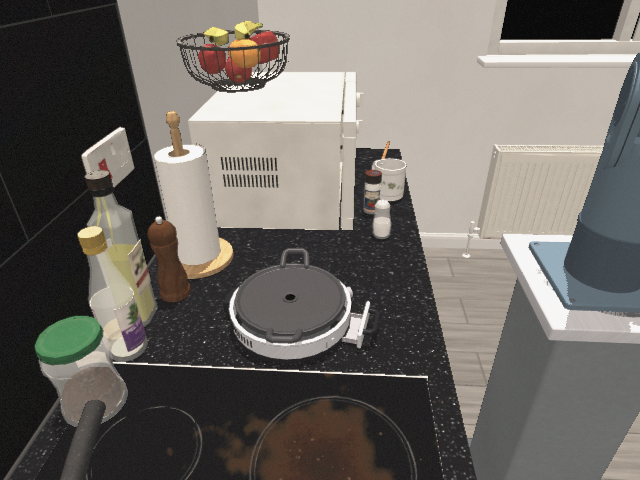

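```bash
python3 - <<'E'
import cv2
a=cv2.imread('pics/top0.png')[165:300,180:320]; b=cv2.imread('pics/side0.png')[230:370,215:390]
cv2.imwrite('pics/z1.png',cv2.resize(a,None,fx=4,fy=4,interpolation=2)); cv2.imwrite('pics/z2.png',cv2.resize(b,None,fx=4,fy=4,interpolation=2))
E
```

```text
(no output)
```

View pics/z1.png

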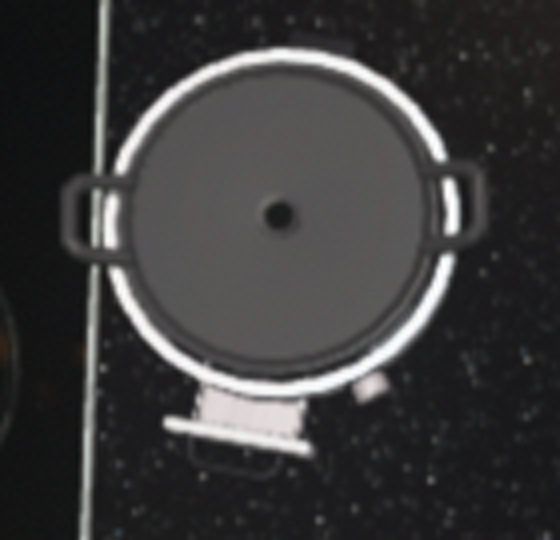

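View pics/z2.png

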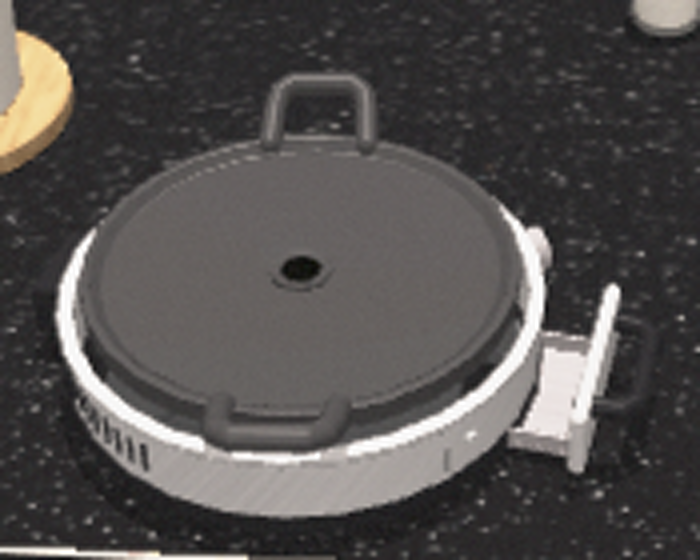

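carry_out(increments=[[4,-10,-2,0,0,5,0],[8,-20,-4,0,0,10,0],[13.6,-38.7,-10,0,0,14.5,0],[13.6,-38.7,-10,0,0,14.5,0],[13.6,-38.7,-10,0,0,14.5,0],[13.6,-38.7,-10,0,0,14.5,0],[13.6,-38.7,-10,0,0,14.5,0],[13.6,-38.7,-10,0,0,14.5,0],[13.6,-38.7,-10,0,0,14.5,0],[13.6,-38.7,-10,0,0,14.5,0],[13.6,-38.7,-10,0,0,14.5,0],[13.6,-38.7,-14,0,0,14.5,0],[13.6,-38.7,-17,0,0,14.5,0],[13.6,-38.7,-17,0,0,14.5,0]])

```text
time_s: 1.87
tool_pos: [0.4117, 0.1987, 0.0649]
tcp_rot: [[-0.982, 0.189, -0.007], [0.189, 0.982, -0.004], [0.006, -0.005, -1.0]]
contact_force: [-0.3, 0.2, -0.1]
opening: 0.0006
```

```bash
python3 - <<'E'
from h import *
s=env.observe()
p=env.read_camera('side'); save(p,'side1.png')
print(s['time_s'],s['contact_force'])
def watz(uv,z):
    T=np.array(w['T_tool_cam']);d=np.linalg.inv(np.array(w['intrinsics']))@np.array([uv[0],uv[1],1.])
    R=np.array(s['tcp_rot']);o=R@T[:3,3]+s['tool_pos'];d=R@T[:3,:3]@d
    return o+d*(z-o[2])/d[2]
w=env.read_camera('wrist'); save(w,'w1.png')
for q,z in(('tray_handle',.031),('handle_b',.07),('griddle_plate',.046)):
    for m in env.mark_of(w,q)[:2]: print(q,m['conf'],m['location'],watz(m['location'],z))
E
```

```text
1.8667 [-0.31809079  0.20148422 -0.05261537]
tray_handle 0.59 [326.9, 363.7] [0.44956524 0.19619395 0.031     ]
```

View pics/w1.png

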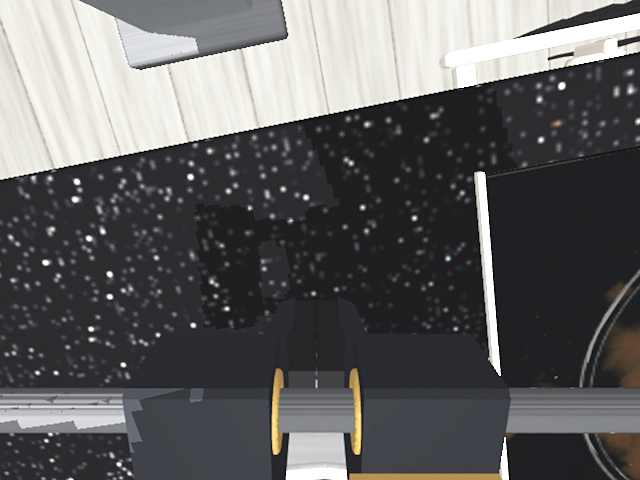

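View pics/side1.png

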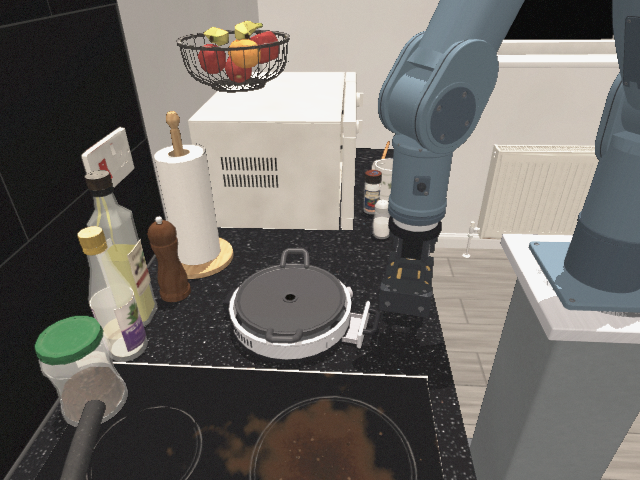

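carry_out(increments=[[0,0,-3,0,0,0,0],[0,0,-4.6,0,0,0,0],[0.6,-0.1,-4.6,0,0,0,0],[1.3,-0.2,-4.6,0,0,0,0],[2,-0.3,-4.6,0,0,0,0],[2.7,-0.4,-4.6,0,0,0,0],[3.4,-0.5,-4.6,0,0,0,0],[4,-0.6,-4.6,0,0,0,0],[4.5,-0.7,-4.6,0,0,0,0],[4.9,-0.8,-4.6,0,0,0,0],[4.9,-0.8,-4.6,0,0,0,0]])

```text
time_s: 3.03
tool_pos: [0.4635, 0.1937, 0.0244]
tcp_rot: [[-0.982, 0.188, -0.0], [0.188, 0.982, 0.002], [0.001, 0.002, -1.0]]
contact_force: [-4.5, 1.5, 3.3]
opening: 0.0006
```

carry_out(increments=[[0.4,-0.1,-0.3,0,0,0,0],[0.8,-0.2,-0.3,0,0,0,0],[1.0,-0.2,-0.3,0,0,0,0],[1.0,-0.2,-0.3,0,0,0,0]])

```text
time_s: 3.37
tool_pos: [0.4638, 0.1933, 0.0205]
tcp_rot: [[-0.983, 0.183, -0.018], [0.183, 0.983, -0.0], [0.018, -0.004, -1.0]]
contact_force: [-25.3, 6.1, 22.3]
opening: 0.0005
```

```bash
python3 - <<'E'
from h import *
p=env.read_camera('side'); cv2.imwrite('pics/s2.png',cv2.resize(p['frame'][180:370,215:440,::-1],None,fx=3.5,fy=3.1))
E
```

```text
(no output)
```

View pics/s2.png

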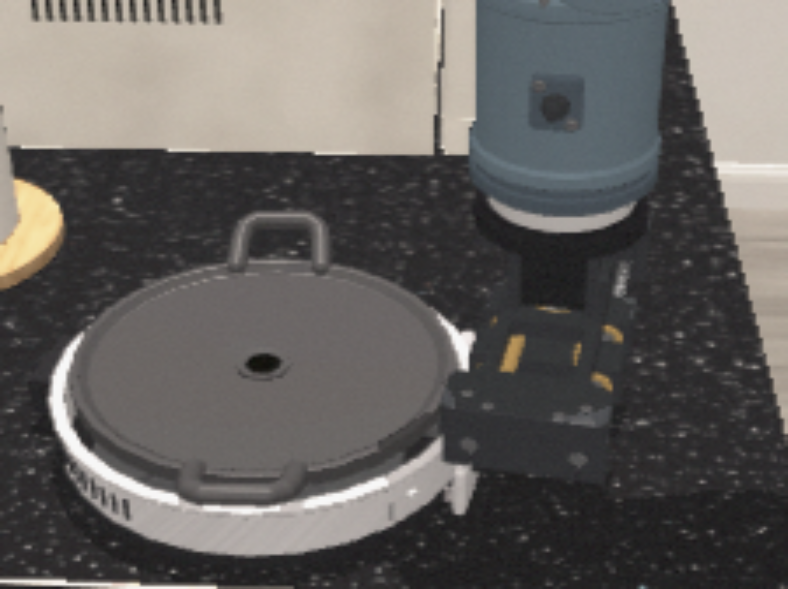

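carry_out(increments=[[-1.5,0.3,0,0,0,0,0],[-2.5,0.5,0,0,0,0,0],[-2.5,0.5,4,0,0,0,0.4],[-2.5,0.5,8,0,0,-7,0.75],[-1,-1,12,0,0,-14,0.75],[2,-4,13,0,0,-21,0.75],[5,-7,13,0,0,-28,0.75],[8,-10,13,0,0,-35,0.75],[11,-12,13,0,0,-42,0.75],[14.5,-14.4,13,0,0,-49,0.75],[14.5,-14.4,13,0,0,-56,0.75],[14.5,-14.4,13,0,0,-63,0.75],[14.5,-14.4,13,0,0,-70,0.75],[14.5,-14.4,13,0,0,-77,0.75],[14.5,-14.4,13,0,0,-77,0.75],[14.5,-14.4,13,0,0,-77,0.75]])

```text
time_s: 4.75
tool_pos: [0.6091, 0.049, 0.1505]
tcp_rot: [[-0.046, 0.999, -0.004], [0.999, 0.046, 0.016], [0.016, -0.003, -1.0]]
contact_force: [-0.8, -0.3, -0.1]
opening: 0.0657
```

```bash
cat >> h.py <<'E'
def watz(w,s,uv,z):
    T=np.array(w['T_tool_cam']);d=np.linalg.inv(np.array(w['intrinsics']))@np.array([uv[0],uv[1],1.])
    R=np.array(s['tcp_rot']);o=R@T[:3,3]+s['tool_pos'];d=R@T[:3,:3]@d
    return o+d*(z-o[2])/d[2]
E
python3 - <<'E'
from h import *
s=env.observe()
w=env.read_camera('wrist'); save(w,'w2.png')
print(s['tool_pos'],s['tcp_rot'][:,1],s['opening'],s['q'],s['contact_force'])
for q,z in(('handle_b',.07),('griddle_plate',.046)):
    for m in env.mark_of(w,q)[:2]: print(q,m['conf'],m['location'],watz(w,s,m['location'],z))
p=env.read_camera('top'); cv2.imwrite('pics/t2.png',cv2.resize(p['frame'][165:300,180:320,::-1],None,fx=4,fy=4))
for m in env.mark_of(p,'tray_handle')[:2]:print(m,atz(p,m['location'],.031))
for m in env.mark_of(p,'griddle_plate')[:2]:print(m,atz(p,m['location'],.046))
E
```

```text
[0.60907535 0.04899617 0.15054016] [ 0.99892705  0.04622241 -0.00287147] 0.06574211512635546 [-0.41046423  0.59990204  0.37163386  1.73106973 -0.29418149  0.86691752
  0.1410468 ] [-0.78738357 -0.30022748 -0.10261377]
handle_b 0.89 [311.9, 249.4] [0.60543726 0.05319376 0.07      ]
griddle_plate 0.76 [318.3, 33.4] [0.60366659 0.16592807 0.046     ]
{'location': [249.7, 218.9], 'conf': 0.6} [0.60455412 0.16668278 0.046     ]
```

View pics/w2.png

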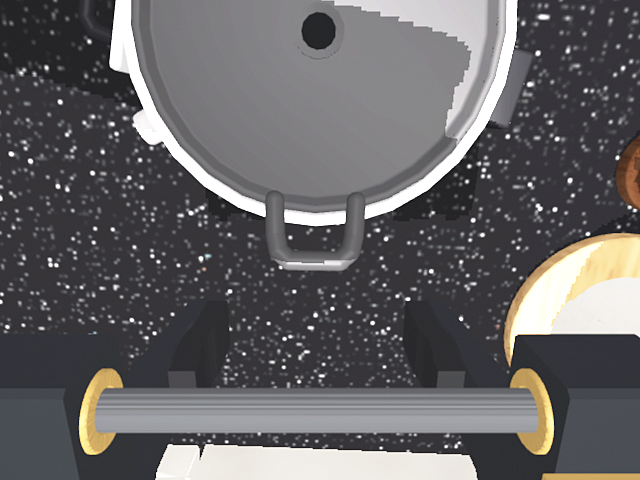

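View pics/t2.png

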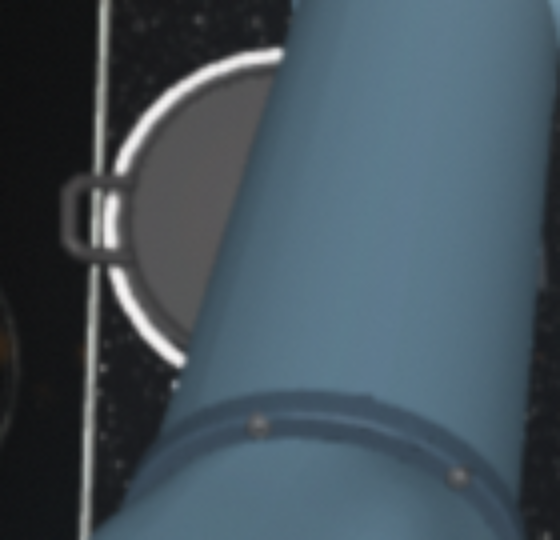

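carry_out(increments=[[-0.35,0.3,-2,0,0,-2,0.75],[-0.35,0.3,-4.5,0,0,-2,0.75],[-0.35,0.3,-7,0,0,-2,0.75],[-0.35,0.3,-8.5,0,0,-2,0.75],[-0.35,0.3,-9.5,0,0,-2,0.75],[-0.35,0.3,-9.6,0,0,-2,0.75]])

```text
time_s: 5.55
tool_pos: [0.6041, 0.052, 0.0528]
tcp_rot: [[-0.009, 1.0, -0.006], [1.0, 0.009, 0.017], [0.017, -0.006, -1.0]]
contact_force: [1.0, 0.9, 0.2]
opening: 0.066
```

```bash
python3 - <<'E'
from h import *
s=env.observe()
w=env.read_camera('wrist'); save(w,'w3.png')
print(s['time_s'],s['contact_force'],s['tool_pos'])
E
```

```text
5.55 [1.00380378 0.90488987 0.23400674] [0.6041401  0.05204779 0.05281728]
```

View pics/w3.png

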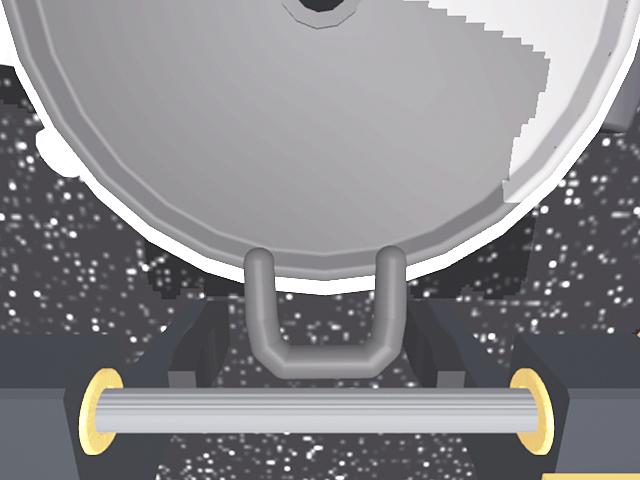

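```bash
cat > n.py <<'E'
from h import *
import sys
# next: from current tool pose, rows to target theta (deg, clockwise from -y)
th=[float(a) for a in sys.argv[1:]]
s=env.observe(); R=np.array(s['tcp_rot']); yaw=np.degrees(np.arctan2(R[1,1],R[0,1]))
print('t',round(s['time_s'],2),'yaw',yaw.round(1),'pos',np.round(s['tool_pos'],4),'F',np.round(s['contact_force'],1),'q7',np.round(s['q'],2))
for t in th:
    a=np.radians(t); P=np.array([.604-.113*np.sin(a),.165-.113*np.cos(a),.053])
    print(t,np.round((P-s['tool_pos'])*100,2),round(-t-yaw,1))
E
python3 n.py 1 2 3 4 5 6 7
```

```text
t 5.6 yaw 0.5 pos [0.6049 0.0521 0.054 ] F [-0.4  0.6  0.8] q7 [-0.38  0.73  0.32  1.77 -0.36  0.69  0.16]
1.0 [-0.29 -0.   -0.1 ] -1.5
2.0 [-0.49  0.   -0.1 ] -2.5
3.0 [-0.68  0.01 -0.1 ] -3.5
4.0 [-0.88  0.02 -0.1 ] -4.5
5.0 [-1.08  0.04 -0.1 ] -5.5
6.0 [-1.27  0.06 -0.1 ] -6.5
7.0 [-1.47  0.08 -0.1 ] -7.5
```

carry_out(increments=[[-0.3,0,-0.1,0,0,-1.5,0.75],[-0.5,0,-0.1,0,0,-2.5,0.75],[-0.7,0,-0.1,0,0,-3.5,0.75],[-0.9,0,-0.1,0,0,-4.5,0.75],[-1.1,0,-0.1,0,0,-5.5,0.75],[-1.3,0.1,-0.1,0,0,-6.5,0.75]])

```text
time_s: 6.1
tool_pos: [0.5929, 0.0526, 0.0537]
tcp_rot: [[0.106, 0.994, -0.0], [0.994, -0.106, 0.017], [0.017, -0.002, -1.0]]
contact_force: [3.9, -1.7, 1.0]
opening: 0.0663
```

```bash
python3 n.py 8 10 12
```

```text
t 6.1 yaw -6.1 pos [0.5929 0.0526 0.0537] F [ 3.9 -1.7  1. ] q7 [-0.4   0.72  0.35  1.81 -0.4   0.67  0.07]
8.0 [-0.47  0.05 -0.07] -1.9
10.0 [-0.86  0.12 -0.07] -3.9
12.0 [-1.24  0.19 -0.07] -5.9
```

carry_out(increments=[[-0.3,0,-0.1,0,0,-1,0.75],[-0.5,0.05,-0.1,0,0,-2,0.75],[-0.7,0.1,-0.1,0,0,-3,0.75],[-0.9,0.1,-0.1,0,0,-4,0.75],[-1.1,0.15,-0.1,0,0,-5,0.75],[-1.25,0.2,-0.1,0,0,-6,0.75]])

```text
time_s: 6.6
tool_pos: [0.5808, 0.0542, 0.0531]
tcp_rot: [[0.212, 0.977, 0.003], [0.977, -0.212, 0.017], [0.017, -0.001, -1.0]]
contact_force: [4.9, -2.6, 2.2]
opening: 0.0665
```

```bash
python3 n.py 14 16 18
```

```text
t 6.6 yaw -12.2 pos [0.5808 0.0542 0.0531] F [ 4.9 -2.6  2.2] q7 [-0.43  0.71  0.37  1.85 -0.43  0.65 -0.02]
14.0 [-0.41  0.12 -0.01] -1.8
16.0 [-0.8   0.22 -0.01] -3.8
18.0 [-1.17  0.34 -0.01] -5.8
```

carry_out(increments=[[-0.2,0.05,0,0,0,-1,0.75],[-0.4,0.1,0,0,0,-2,0.75],[-0.6,0.15,0,0,0,-3,0.75],[-0.8,0.2,0,0,0,-4,0.75],[-1.0,0.3,0,0,0,-5,0.75],[-1.2,0.35,0,0,0,-6,0.75]])

```text
time_s: 7.1
tool_pos: [0.5687, 0.0575, 0.0531]
tcp_rot: [[0.315, 0.949, 0.005], [0.949, -0.315, 0.016], [0.017, -0.0, -1.0]]
contact_force: [3.6, -1.5, 3.4]
opening: 0.0659
```

```bash
python3 n.py 20 22 24
```

```text
t 7.1 yaw -18.3 pos [0.5687 0.0575 0.0531] F [ 3.6 -1.5  3.4] q7 [-0.46  0.7   0.4   1.88 -0.46  0.64 -0.1 ]
20.0 [-0.33  0.13 -0.01] -1.7
22.0 [-0.7   0.28 -0.01] -3.7
24.0 [-1.06  0.43 -0.01] -5.7
```

carry_out(increments=[[-0.2,0.05,0,0,0,-1,0.75],[-0.4,0.15,0,0,0,-2,0.75],[-0.55,0.2,0,0,0,-3,0.75],[-0.75,0.3,0,0,0,-4,0.75],[-0.95,0.35,0,0,0,-5,0.75],[-1.1,0.45,0,0,0,-6,0.75]])

```text
time_s: 7.6
tool_pos: [0.5574, 0.0618, 0.0531]
tcp_rot: [[0.414, 0.91, 0.006], [0.91, -0.414, 0.015], [0.016, -0.001, -1.0]]
contact_force: [4.1, -3.2, 3.4]
opening: 0.0662
```

```bash
python3 n.py 26 28 30; python3 - <<'E'
from h import *
w=env.read_camera('wrist'); save(w,'w4.png')
E
```

```text
t 7.6 yaw -24.5 pos [0.5574 0.0618 0.0531] F [ 4.1 -3.2  3.4] q7 [-0.5   0.69  0.42  1.91 -0.49  0.63 -0.19]
26.0 [-0.29  0.16 -0.01] -1.5
28.0 [-0.64  0.34 -0.01] -3.5
30.0 [-0.99  0.53 -0.01] -5.5
```

View pics/w4.png

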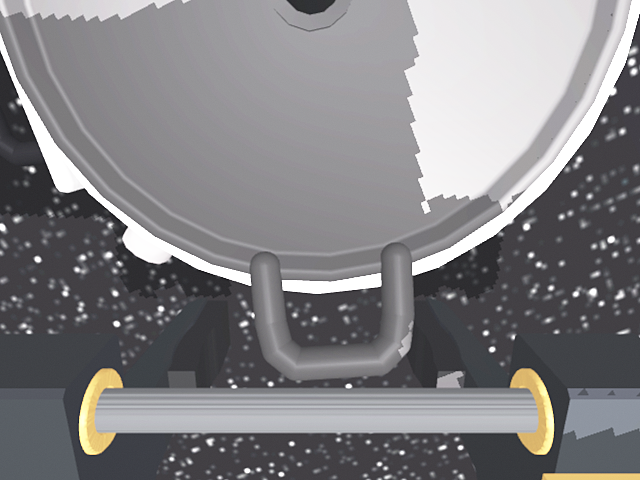

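carry_out(increments=[[-0.2,0.1,0,0,0,-1,0.75],[-0.4,0.2,0,0,0,-2,0.75],[-0.55,0.3,0,0,0,-3,0.75],[-0.75,0.4,0,0,0,-4,0.75],[-0.9,0.45,0,0,0,-5,0.75],[-1.05,0.55,0,0,0,-6,0.75]])

```text
time_s: 8.15
tool_pos: [0.5461, 0.0676, 0.0529]
tcp_rot: [[0.509, 0.861, 0.007], [0.861, -0.509, 0.015], [0.016, -0.001, -1.0]]
contact_force: [3.4, -3.7, 2.6]
opening: 0.0663
```

```bash
python3 n.py 32 34 36
```

```text
t 8.15 yaw -30.6 pos [0.5461 0.0676 0.0529] F [ 3.4 -3.7  2.6] q7 [-0.53  0.69  0.45  1.94 -0.52  0.62 -0.28]
32.0 [-0.2   0.15  0.01] -1.4
34.0 [-0.53  0.37  0.01] -3.4
36.0 [-0.85  0.6   0.01] -5.4
```

carry_out(increments=[[-0.15,0.1,0,0,0,-1,0.75],[-0.35,0.25,0,0,0,-2,0.75],[-0.5,0.35,0,0,0,-3,0.75],[-0.65,0.45,0,0,0,-4,0.75],[-0.8,0.55,0,0,0,-5,0.75],[-0.95,0.65,0,0,0,-6,0.75]])

```text
time_s: 8.65
tool_pos: [0.5364, 0.0742, 0.0529]
tcp_rot: [[0.598, 0.802, 0.008], [0.802, -0.598, 0.014], [0.016, -0.002, -1.0]]
contact_force: [4.4, -3.6, 2.8]
opening: 0.0657
```

```bash
python3 n.py 38 40 42
```

```text
t 8.65 yaw -36.7 pos [0.5364 0.0742 0.0529] F [ 4.4 -3.6  2.8] q7 [-0.57  0.68  0.47  1.97 -0.55  0.61 -0.37]
38.0 [-0.2   0.17  0.01] -1.3
40.0 [-0.5   0.42  0.01] -3.3
42.0 [-0.8   0.68  0.01] -5.3
```

carry_out(increments=[[-0.15,0.15,0,0,0,-1,0.75],[-0.3,0.25,0,0,0,-2,0.75],[-0.45,0.4,0,0,0,-3,0.75],[-0.6,0.5,0,0,0,-4,0.75],[-0.75,0.65,0,0,0,-5,0.75],[-0.9,0.75,0,0,0,-6,0.75]])

```text
time_s: 9.15
tool_pos: [0.5271, 0.082, 0.0528]
tcp_rot: [[0.679, 0.734, 0.009], [0.734, -0.679, 0.013], [0.016, -0.002, -1.0]]
contact_force: [2.2, -2.8, 3.0]
opening: 0.066
```

```bash
python3 n.py 44 46 48
```

```text
t 9.15 yaw -42.8 pos [0.5271 0.082  0.0528] F [ 2.2 -2.8  3. ] q7 [-0.61  0.68  0.5   1.99 -0.58  0.6  -0.46]
44.0 [-0.16  0.17  0.02] -1.2
46.0 [-0.44  0.45  0.02] -3.2
48.0 [-0.71  0.74  0.02] -5.2
```

carry_out(increments=[[-0.15,0.15,0,0,0,-1,0.75],[-0.3,0.3,0,0,0,-2,0.75],[-0.4,0.4,0,0,0,-3,0.75],[-0.55,0.55,0,0,0,-4,0.75],[-0.7,0.7,0,0,0,-5,0.75],[-0.8,0.85,0,0,0,-6,0.75]])

```text
time_s: 9.65
tool_pos: [0.5188, 0.0905, 0.0528]
tcp_rot: [[0.753, 0.657, 0.011], [0.657, -0.754, 0.012], [0.016, -0.002, -1.0]]
contact_force: [2.2, -5.2, 3.4]
opening: 0.0664
```

```bash
python3 n.py 50 52 54
```

```text
t 9.65 yaw -48.9 pos [0.5188 0.0905 0.0528] F [ 2.2 -5.2  3.4] q7 [-0.66  0.68  0.53  2.01 -0.61  0.6  -0.56]
50.0 [-0.14  0.18  0.02] -1.1
52.0 [-0.39  0.49  0.02] -3.1
54.0 [-0.62  0.81  0.02] -5.1
```

carry_out(increments=[[-0.15,0.15,0,0,0,-1,0.75],[-0.25,0.3,0,0,0,-2,0.75],[-0.4,0.45,0,0,0,-3,0.75],[-0.5,0.6,0,0,0,-4,0.75],[-0.6,0.8,0,0,0,-5,0.75],[-0.7,0.95,0,0,0,-6,0.75]])

```text
time_s: 10.15
tool_pos: [0.5114, 0.0999, 0.0527]
tcp_rot: [[0.819, 0.573, 0.011], [0.573, -0.819, 0.01], [0.015, -0.002, -1.0]]
contact_force: [1.3, -4.0, 3.9]
opening: 0.066
```

```bash
python3 n.py 56 58 60;  python3 - <<'E'
from h import *
w=env.read_camera('wrist'); save(w,'w5.png')
E
```

```text
t 10.15 yaw -55.0 pos [0.5114 0.0999 0.0527] F [ 1.3 -4.   3.9] q7 [-0.7   0.68  0.56  2.02 -0.65  0.6  -0.66]
56.0 [-0.11  0.19  0.03] -1.0
58.0 [-0.33  0.52  0.03] -3.0
60.0 [-0.53  0.86  0.03] -5.0
```

View pics/w5.png

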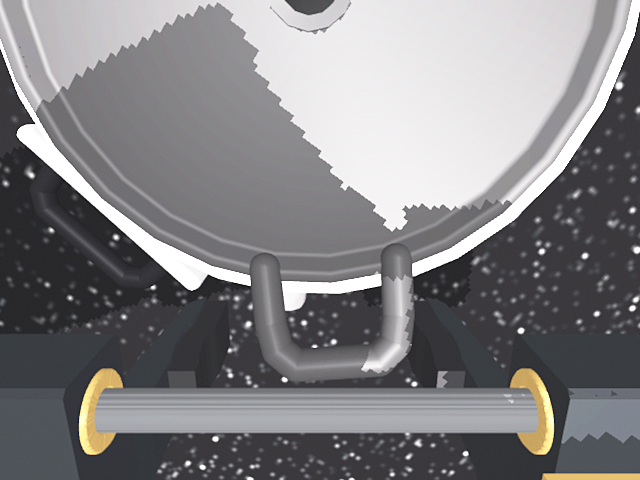

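carry_out(increments=[[-0.1,0.2,0,0,0,-1,0.75],[-0.2,0.35,0,0,0,-2,0.75],[-0.35,0.5,0,0,0,-3,0.75],[-0.45,0.7,0,0,0,-4,0.75],[-0.55,0.85,0,0,0,-5,0.75],[-0.6,1.0,0,0,0,-6,0.75]])

```text
time_s: 10.7
tool_pos: [0.5047, 0.1106, 0.0525]
tcp_rot: [[0.876, 0.483, 0.011], [0.483, -0.876, 0.009], [0.014, -0.003, -1.0]]
contact_force: [1.2, -3.9, 3.2]
opening: 0.0662
```

```bash
python3 n.py 62 64 66
```

```text
t 10.7 yaw -61.1 pos [0.5047 0.1106 0.0525] F [ 1.2 -3.9  3.2] q7 [-0.75  0.69  0.58  2.04 -0.68  0.6  -0.76]
62.0 [-0.04  0.14  0.05] -0.9
64.0 [-0.22  0.49  0.05] -2.9
66.0 [-0.39  0.85  0.05] -4.9
```

carry_out(increments=[[-0.05,0.15,0,0,0,-1,0.75],[-0.15,0.3,0,0,0,-2,0.75],[-0.25,0.5,0,0,0,-3,0.75],[-0.3,0.7,0,0,0,-4,0.75],[-0.4,0.85,0,0,0,-5,0.75],[-0.45,1.05,0,0,0,-6,0.75]])

```text
time_s: 11.2
tool_pos: [0.4998, 0.1211, 0.0524]
tcp_rot: [[0.922, 0.387, 0.012], [0.387, -0.922, 0.008], [0.014, -0.003, -1.0]]
contact_force: [0.5, -5.3, 4.2]
opening: 0.0664
```

```bash
python3 n.py 68 70 72
```

```text
t 11.2 yaw -67.2 pos [0.4998 0.1211 0.0524] F [ 0.5 -5.3  4.2] q7 [-0.79  0.69  0.61  2.04 -0.71  0.61 -0.86]
68.0 [-0.05  0.16  0.06] -0.8
70.0 [-0.2   0.53  0.06] -2.8
72.0 [-0.32  0.9   0.06] -4.8
```

carry_out(increments=[[-0.05,0.15,0,0,0,-1,0.75],[-0.15,0.35,0,0,0,-2,0.75],[-0.2,0.5,0,0,0,-3,0.75],[-0.25,0.7,0,0,0,-4,0.75],[-0.3,0.9,0,0,0,-5,0.75],[-0.35,1.1,0,0,0,-6,0.75]])

```text
time_s: 11.7
tool_pos: [0.4959, 0.132, 0.0524]
tcp_rot: [[0.958, 0.287, 0.012], [0.286, -0.958, 0.006], [0.013, -0.003, -1.0]]
contact_force: [0.2, -4.0, 4.1]
opening: 0.0663
```

```bash
python3 n.py 74 76 78
```

```text
t 11.7 yaw -73.3 pos [0.4959 0.132  0.0524] F [ 0.2 -4.   4.1] q7 [-0.84  0.7   0.64  2.05 -0.73  0.62 -0.97]
74.0 [-0.05  0.18  0.06] -0.7
76.0 [-0.16  0.57  0.06] -2.7
78.0 [-0.24  0.95  0.06] -4.7
```

carry_out(increments=[[-0.05,0.2,0,0,0,-1,0.75],[-0.1,0.4,0,0,0,-2,0.75],[-0.15,0.55,0,0,0,-3,0.75],[-0.2,0.75,0,0,0,-4,0.75],[-0.25,0.95,0,0,0,-5,0.75],[-0.25,1.15,0,0,0,-6,0.75]])

```text
time_s: 12.2
tool_pos: [0.493, 0.1436, 0.0523]
tcp_rot: [[0.983, 0.183, 0.012], [0.183, -0.983, 0.005], [0.012, -0.003, -1.0]]
contact_force: [-1.1, -5.4, 3.6]
opening: 0.0662
```

```bash
python3 n.py 80 82 84
```

```text
t 12.2 yaw -79.5 pos [0.493  0.1436 0.0523] F [-1.1 -5.4  3.6] q7 [-0.88  0.71  0.67  2.05 -0.76  0.63 -1.07]
80.0 [-0.02  0.18  0.07] -0.5
82.0 [-0.09  0.57  0.07] -2.5
84.0 [-0.13  0.96  0.07] -4.5
```

carry_out(increments=[[0,0.2,0,0,0,-1,0.75],[-0.05,0.4,0,0,0,-2,0.75],[-0.1,0.6,0,0,0,-3,0.75],[-0.1,0.8,0,0,0,-4,0.75],[-0.15,0.95,0,0,0,-5,0.75],[-0.15,1.15,0,0,0,-6,0.75]])

```text
time_s: 12.7
tool_pos: [0.4912, 0.1552, 0.0522]
tcp_rot: [[0.997, 0.078, 0.012], [0.078, -0.997, 0.004], [0.012, -0.003, -1.0]]
contact_force: [-0.2, -4.8, 3.4]
opening: 0.0661
```

```bash
python3 n.py 86 88 90;  python3 - <<'E'
from h import *
w=env.read_camera('wrist'); save(w,'w6.png')
E
```

```text
t 12.7 yaw -85.5 pos [0.4912 0.1552 0.0522] F [-0.2 -4.8  3.4] q7 [-0.92  0.73  0.7   2.04 -0.79  0.64 -1.18]
86.0 [0.01 0.19 0.08] -0.5
88.0 [-0.02  0.58  0.08] -2.5
90.0 [-0.02  0.98  0.08] -4.5
```

View pics/w6.png

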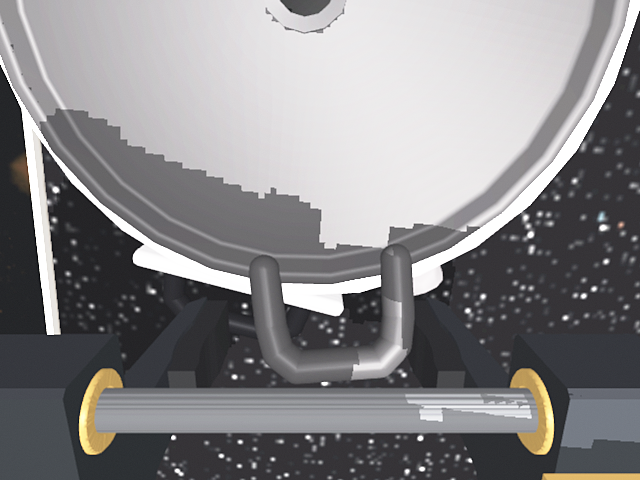

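carry_out(increments=[[0,0.2,0,0,0,-1,0.75],[0,0.4,0,0,0,-2,0.75],[0,0.6,0,0,0,-3,0.75],[0,0.8,0,0,0,-4,0.75],[0,1.0,0,0,0,-5,0.75],[0,1.2,0,0,0,-6,0.75]])

```text
time_s: 13.25
tool_pos: [0.4904, 0.1686, 0.0517]
tcp_rot: [[1.0, -0.029, 0.01], [-0.029, -1.0, 0.003], [0.01, -0.004, -1.0]]
contact_force: [-1.0, -3.6, -1.5]
opening: 0.0661
```

```bash
python3 n.py 92 94 96
```

```text
t 13.25 yaw -91.6 pos [0.4904 0.1686 0.0517] F [-1.  -3.6 -1.5] q7 [-0.96  0.74  0.73  2.04 -0.82  0.66 -1.29]
92.0 [0.07 0.04 0.13] -0.4
94.0 [0.09 0.43 0.13] -2.4
96.0 [0.12 0.82 0.13] -4.4
```

```bash
python3 - <<'E'
from h import *
w=env.read_camera('wrist'); save(w,'w7.png')
p=env.read_camera('side'); cv2.imwrite('pics/s7.png',cv2.resize(p['frame'][180:370,215:440,::-1],None,fx=3.5,fy=3.1))
E
```

```text
(no output)
```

View pics/w7.png

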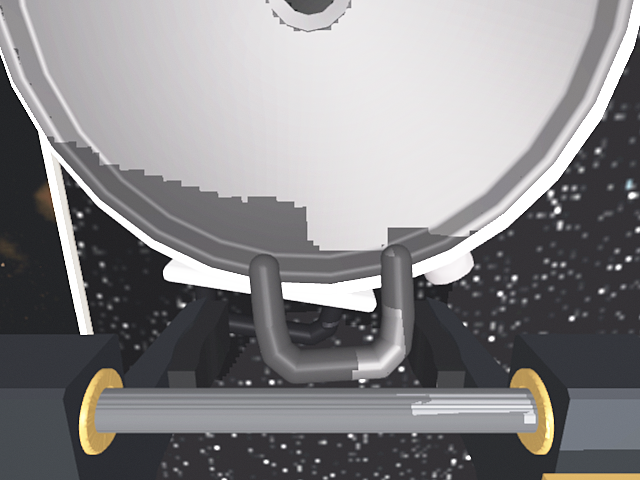

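View pics/s7.png

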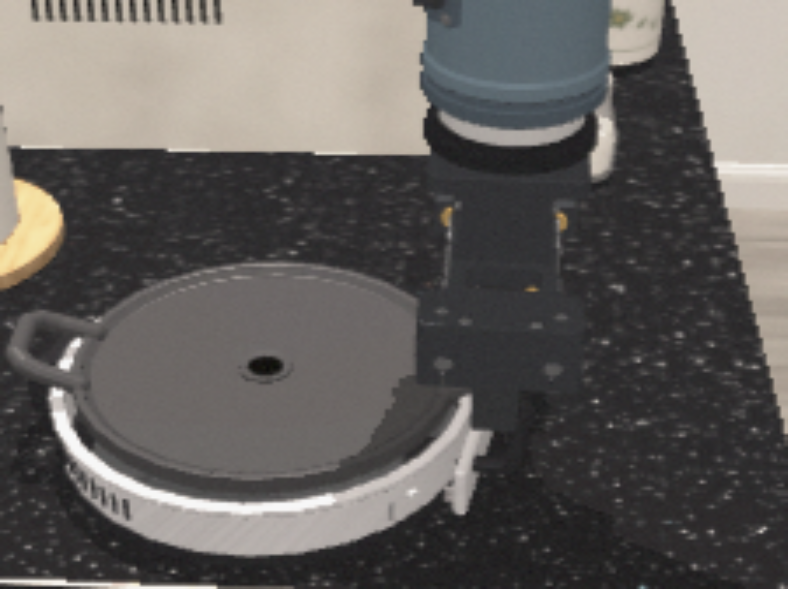

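carry_out(increments=[[0.05,0.15,0.1,0,0,-0.5,0.75],[0.05,0.2,0.1,0,0,-1,0.75],[0.1,0.35,0.1,0,0,-2,0.75]])

```text
time_s: 13.6
tool_pos: [0.4923, 0.1735, 0.0531]
tcp_rot: [[0.998, -0.062, 0.012], [-0.062, -0.998, 0.004], [0.012, -0.005, -1.0]]
contact_force: [-0.4, -0.9, -0.1]
opening: 0.066
```

```bash
python3 n.py 95 97 99; python3 - <<'E'
from h import *
p=env.read_camera('side'); cv2.imwrite('pics/s8.png',cv2.resize(p['frame'][180:370,215:440,::-1],None,fx=3.5,fy=3.1))
E
```

```text
t 13.6 yaw -93.6 pos [0.4923 0.1735 0.0531] F [-0.4 -0.9 -0.1] q7 [-0.98  0.75  0.74  2.03 -0.82  0.67 -1.33]
95.0 [-0.09  0.13 -0.01] -1.4
97.0 [-0.05  0.52 -0.01] -3.4
99.0 [ 0.01  0.92 -0.01] -5.4
```

View pics/s8.png

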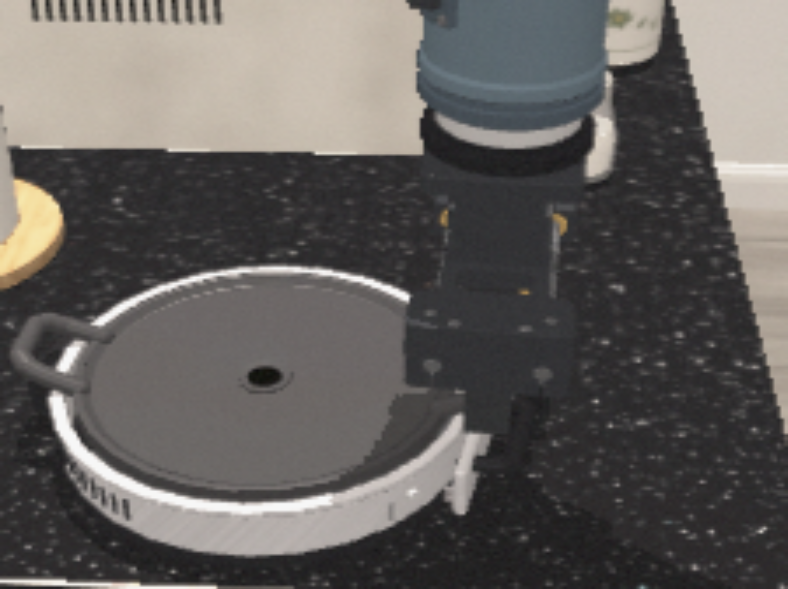

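The plate dropped: the white rim now shows all round and the force is near zero. Opening and lifting away.

carry_out(increments=[[0,-0.2,0,0,0,0,0.88],[0,-0.2,0,0,0,0,0.9],[0,-0.2,0.5,0,0,0,0.9],[0,-0.2,2,0,0,0,0.9],[-0.5,-0.2,5,0,0,0,0.9],[-3,0,9,0,0,0,0.9],[-4,3,13,0,0,0,0.9],[-4,7,17,0,0,0,0.9],[-4,11,18,0,0,0,0.9],[-4,15,18,0,0,0,0.9],[-4,19,18,0,0,0,0.9],[-6,23,18,0,0,0,0.9],[-8,27,18,0,0,0,0.9],[-8,27,18,0,0,0,0.9]])

```text
time_s: 14.82
tool_pos: [0.4095, 0.4488, 0.233]
tcp_rot: [[0.998, -0.058, 0.011], [-0.058, -0.998, 0.006], [0.011, -0.007, -1.0]]
contact_force: [0.2, 0.4, 0.0]
opening: 0.0792
```

```bash
python3 - <<'E'
from h import *
s=env.observe(); print(s['time_s'],s['contact_force'],s['tool_pos'])
for c in('side','top'):
    p=env.read_camera(c)
    y,x=(190,205) if c=='side' else (165,180)
    cv2.imwrite(f'pics/{c}9.png',cv2.resize(p['frame'][y:y+180,x:x+220,::-1],None,fx=3.3,fy=3.3))
    for q,z in(('griddle_plate',.036),('griddle_plate',.046),('tray_handle',.031),('handle_a',.06),('salt_shaker',0),('spice_jar',0)):
        for m in env.mark_of(p,q)[:2]: print(c,q,m['conf'],m['location'],atz(p,m['location'],z))
E
```

```text
14.8167 [0.18419457 0.44639934 0.03623285] [0.40953987 0.44875688 0.23296986]
side griddle_plate 0.79 [289.9, 306.0] [0.60475481 0.16951696 0.036     ]
side griddle_plate 0.79 [289.9, 306.0] [0.60290002 0.18106981 0.046     ]
side tray_handle 0.95 [363.0, 319.8] [0.47802457 0.19229504 0.031     ]
side tray_handle 0.53 [289.1, 314.6] [0.60437312 0.18615963 0.031     ]
side handle_a 0.74 [227.1, 291.7] [0.71417595 0.16551547 0.06      ]
side handle_a 0.71 [354.3, 296.6] [0.49351881 0.16715141 0.06      ]
side salt_shaker 0.86 [379.9, 237.0] [ 0.43253455 -0.12395203  0.        ]
side spice_jar 0.87 [372.7, 211.8] [ 0.44483288 -0.24422248  0.        ]
top griddle_plate 0.57 [251.6, 220.4] [0.60315963 0.16352086 0.036     ]
top griddle_plate 0.57 [251.6, 220.4] [0.60083764 0.16210006 0.046     ]
top tray_handle 0.48 [240.6, 274.9] [0.47300984 0.18800839 0.031     ]
top tray_handle 0.35 [425.4, 283.3] [ 0.44840631 -0.24508098  0.031     ]
top handle_a 0.7 [249.2, 175.2] [0.7087175  0.16766144 0.06      ]
top handle_a 0.64 [246.4, 267.8] [0.48603126 0.17025234 0.06      ]
top salt_shaker 0.66 [372.9, 293.5] [ 0.42809456 -0.1254102   0.        ]
top spice_jar 0.78 [424.9, 284.8] [ 0.44748091 -0.25117612  0.        ]
```

View pics/side9.png

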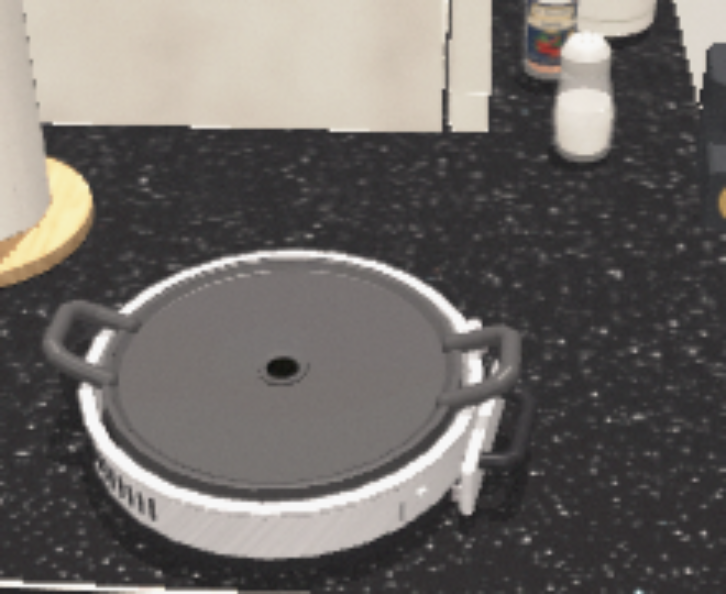

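View pics/top9.png

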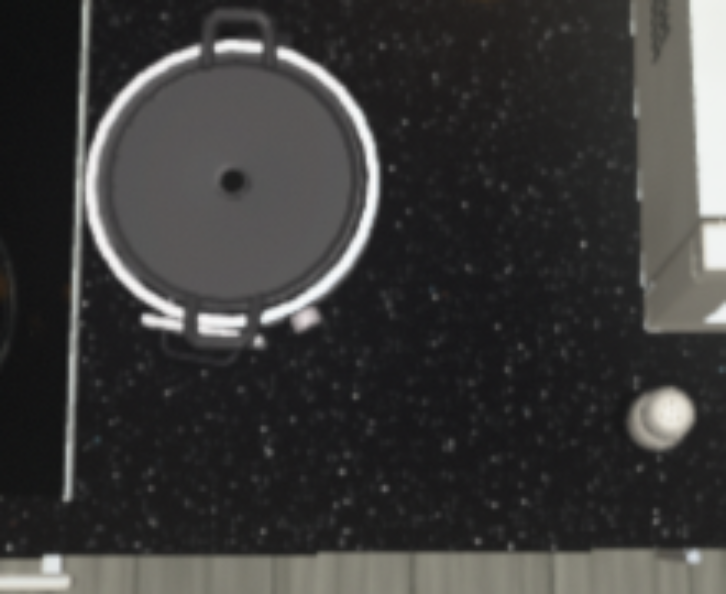

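```bash
python3 - <<'E'
from h import *
p=env.read_camera('side'); f0=cv2.imread('pics/side0.png',0); f1=cv2.cvtColor(p['frame'],cv2.COLOR_RGB2GRAY)
def hub(f):
    g=255-cv2.resize(f[285:315,275:305],None,fx=8,fy=8,interpolation=2).astype(float); m=np.clip(g-215,0,None)
    ys,xs=np.mgrid[:240,:240]; return 275+(m*xs).sum()/m.sum()/8,285+(m*ys).sum()/m.sum()/8
print(hub(f0),hub(f1))
print(proj(p,[.604,.165,.061]),proj(p,[.604,.165,.051]))
# dark handle ring heights: rim visible
cv2.imwrite('pics/cmp.png',np.hstack([cv2.resize(f[245:365,220:380],None,fx=2.5,fy=4) for f in(f0,f1)]))
E
```

```text
(np.float64(290.2575427589514), np.float64(297.13522268622125)) (np.float64(290.37432206925325), np.float64(301.42374582811846))
[289.97561221 293.17544701] [290.24219313 297.67966986]
```

View pics/cmp.png

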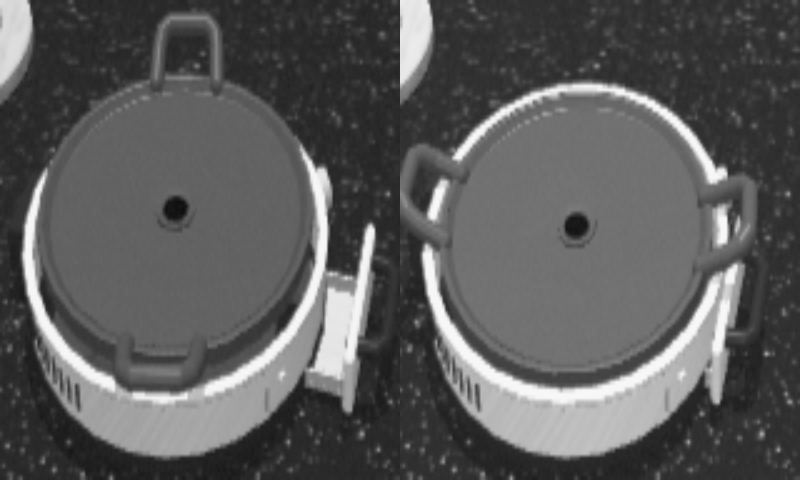

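```bash
python3 -c "
from station import env
print(env.hand_in())"
```

```text
the job is handed in; nothing more can be done
None
```

The griddle plate is down in its holes and the drip tray is home. I handed the job in at about 15 s of the 48 s allowed. The hand-in reports no verdict.

- **Drip tray:** I pushed it in with closed fingers until the force rose to about 26 N sideways with no further movement. Afterwards the top camera put the bar 132 mm from the grill's axis, against 133.5 mm nominal when home.
- **Griddle plate:** I set the open fingers loosely either side of one handle and turned the plate clockwise, 6° at a time. At about 93° it dropped into its holes. At the readings I took between steps, the sideways push was about 4–6 N, and it fell to about 1 N once the plate dropped.
- **Flushness:** The centre of the plate moved 4.3 pixels in the side camera, where a full 10 mm drop should give 4.5, so it came down about 9.5 mm. The white rim shows evenly all round. I judged the tilt only by eye.
- **Salt shaker and spice jar:** The arm never went near them. The networks' position readings for them shifted by up to about 13 mm between looks, which I take to be their own scatter.
- **Arm:** It finished clear of everything, with the force reading close to zero.

One thing disagreed: the side camera's reading of the plate's centre was 4–6 mm off the top camera's in y. The centre-shift check and the picture both support the plate being seated.

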